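# Pack the fallen bottle upright and close its carton

### The arm

A 6-joint arm with a two-finger parallel gripper is mounted at the origin on the work surface. World frame = base frame: x ahead of the robot, y to its left, z up, the work surface at z = 0. Lengths are in m, angles in rad, forces in N, time in s.
With the tool pointing down it reaches from about 0.25 to 0.8 m from the base axis. Payload 8.5 kg.
Tool frame: the origin (TCP) lies where the fingers leave the gripper's body, on its centre line; the fingertips stand 73 mm ahead of it and the grasp point (between the pads) lies 54 mm ahead of it; y points along the fingers, z is the direction in which the jaws open and shut, and the axes are right-handed (so a half turn about y gives the same grasp; the last joint's range is limited). The gripper opens to 85 mm and grips with 20 to 120 N. Pads are 22 mm wide; open, the fingers measure 114 mm over their backs; the gripper's body (76 mm by 85 mm) begins 54 mm behind the grasp point. The pads swing forward as they close: fully open they stand 13 mm farther back than shut.
Start: joints at [-1.226, 0.238, -0.013, 1.319, 0, 1.571], TCP at [0.177, -0.494, 0.304] pointing down, gripper open.
Joint ranges: [-2.66, 2.66], [-1.03, 1.9], [-1.14, 1.46], [-1.82, 2.27], [-1.45, 1.34], [-3.14, 3.14]. Speed limits (rad/s): [2.22, 2.22, 2.79, 3.14, 3.14, 3.14].

### API

Orientations are given as a unit quaternion [x, y, z, w].
In Python, from plant import * gives the robot as it stands.
- The arm moves only by the tool move_arm, never from a script. Its argument "deltas" is a list of rows, each a list of 7 numbers: the opening, from 0 (shut) to 1 (fully open), then the shift along the tool's x, y, z in m, then the turn, a rotation vector about the tool's x, y, z in rad. A call has exactly 8 rows; each row shifts and turns the commanded pose from where the row before left it, along the tool's axes as they then stand; what a row does not reach is not made up. A row lasts 1/12 s, in which the tool goes at most 41.7 mm and 7.16 degrees, less where a joint would pass 70% of its speed; a pose out of reach is approached as far as the arm can. A call with a gripper value outside its range is refused whole. The fingers move at their own pace and stop on an object; the grip force is fixed at half the most. Time passes only in rows, so rows that do not move let the fingers close, or fill a call up. It gives the time, the measured TCP pose, the force and the opening at its end, in the units of the state.
- get_obs(): the state, without advancing time (a new reading comes with each control period).
- get_image(name): name is "side" or "top" or "wrist"; returns a dict with "img" (400x640x3 uint8, red, green, blue), "z_map" (400x640 float32, m along the optical axis (not along the pixel's ray), 0 where there is no reading), "K" (3x3 intrinsics, pixels), "view" (4x4, takes a point from world to camera coordinates). Camera axes: x right, y down, z forward; pixel columns grow to the right and rows downward; lengths in m; the calibration is good to about 2 mm. The wrist camera is an equidistant fisheye: a pixel r from the principal point sees the ray r / f radians off the axis. A picture is of the moment at which its call begins.
- sign_off(): hands the job in, once; it reports no verdict.
Trained networks look in a picture, given as the dict that the camera call returned (one of the last four; its "shot" number tells which), for a name from the list of things; names that differ only in an ending like _2 or _b are one class to them, and where a whole thing is asked for, a point or a joint stands for the part that bears it (a point fixed in the world has none). Each returns a list of dicts, best first, with "confidence" (0 to 1); they miss things now and then, are a little off and sometimes report something else, mostly with a low value. They report only what shows in the picture. A call takes as long as a camera call. They do not tell look-alikes from the thing itself.
- regions_of(picture, label): "pixels" (400x640 bool, what is visible of it) and "pixel" ([row, column] in pixels, amid what is visible of it).
The state is a dict: "time_s": time; "qpos": joint angles; "qd": joint speeds; "effort": joint torques, N m; "position": TCP position; "orientation": TCP orientation; "force": force on the tool from outside, world axes, zero at the start; "moment": the same for the moment, N m; "grip_width": finger opening in m.
Only numpy, scipy, OpenCV 4.12 (cv2) and the standard library are available. Lean on these libraries where they do the work, as an engineer would, in place of code of your own. Each camera call takes 0.05 s, during which the arm holds its last target.

### The job

The little square bottle of watch-cleaning fluid has fallen over on the bench: stand it upright, cap up, wholly on the black pad inside the open carton; set it down there rather than dropping it, and let go. Then close the carton: fold the narrow plain flap down flat first, and the wide flap with the orange stripe down flat over it second. Leave the loupe, the watch movement, the dish and the screwdriver where they are.

Things in the scene. Friction and masses are not known exactly. Their poses are not given: they have to be found in the camera images.
- bottle: Square amber bottle, white label, black cap, 130 g, lying on one side on the bench. Body 40 x 40 mm, 58 mm long; neck 22 mm across, 4 mm long; cap 28 mm across, 10 mm long: 72 mm in all. Origin at the centre of its underside; z runs through the bottle to the cap (level as it lies, straight up when it stands); x and y square to its flat sides.
- carton: Open cardboard carton fixed to the bench, 232 mm long (its x) by 170 mm wide (its y), walls 4 mm thick, 90 mm high (94 mm on its -y side), floor 4 mm thick. Origin at the centre of its underside, z up. Two flaps stand up along its long +y and -y walls, more or less upright.
- pad (a point): Centre of the top of the black rubber pad, 100 x 100 mm and 3 mm thick, on the carton's floor, its sides along the carton's; 7 mm above the bench and 30 mm from the carton's centre towards its +x end. Axes as the carton's.
- narrow_flap (a joint): Angle of the narrow plain flap on the carton's +y wall, rad: 0 = closed flat, 1.57 = standing straight up, up to 2.1 = leaning outwards. It stays where it is left. Flap 224 mm long, 70 mm from hinge to free edge, 4 mm thick.
- narrow_hinge (a point): Middle of the narrow flap's hinge line (along the carton's x), at the outer face of the +y wall, 90 mm above the bench. Axes as the carton's.
- narrow_edge (a point): Middle of the narrow flap's free edge, 70 mm from the hinge; moves with the flap.
- wide_flap (a joint): Angle of the wide flap (orange stripe 30 mm broad near its free edge) on the carton's -y wall, rad: 0 = closed flat, 1.57 = standing straight up, up to 2.1 = leaning outwards. It stays where it is left. Flap 224 mm long, 106 mm from hinge to free edge, 4 mm thick.
- wide_hinge (a point): Middle of the wide flap's hinge line (along the carton's x), at the outer face of the -y wall, 94 mm above the bench. Axes as the carton's.
- wide_edge (a point): Middle of the wide flap's free edge, 106 mm from the hinge; moves with the flap.
- loupe: Bystander: waisted aluminium eye loupe, 34 mm across and 28 mm high, open end up. Origin at the centre of its underside.
- movement: Bystander: round steel and brass watch movement in its holder, 40 mm across, 14 mm high. Origin at the centre of its underside.
- dish: Bystander: white plastic parts dish, 68 mm across, 22 mm high. Origin at the centre of its underside.
- screwdriver: Bystander: screwdriver with a red handle, 150 mm long, lying along its x axis. Origin near its middle, on the underside.
Not all that is in view belongs to the job. What is shaped like the bottle but red is not meant.

How it is judged:
On the way, in this order (a step that is already met when the one before it is completed fails the run):
1. the bottle stands upright on the pad and has been let go (angle between bottle's own z axis and vertical below 0.12 rad and x of bottle in the frame of pad between -0.032 and 0.032 m and y of bottle in the frame of pad between -0.032 and 0.032 m and z of bottle in the frame of pad between -0.006 and 0.006 m and linear speed of bottle below 0.03 m/s and contact force between the fingers and bottle below 0.1 N), for 0.2 s.
2. the narrow flap is folded down flat (value of joint narrow_flap below 0.12 rad), for 0.2 s.
3. the wide flap is folded down flat over it (value of joint wide_flap below 0.12 rad), for 0.2 s.
At the end, for the whole second after the job is handed in: The bottle stands still and upright (within 0.12 rad, cap up) on the pad, its centre within 32 mm of the pad's centre along each of the pad's sides; both flaps are closed to within 0.12 rad of flat, the narrow one having gone down first (angle between bottle's own z axis and vertical below 0.12 rad and x of bottle in the frame of pad between -0.032 and 0.032 m and y of bottle in the frame of pad between -0.032 and 0.032 m and z of bottle in the frame of pad between -0.006 and 0.006 m and linear speed of bottle below 0.03 m/s and value of joint each of narrow_flap, wide_flap below 0.12 rad); the robot touches nothing.
It fails at once if the loupe, movement, dish or screwdriver is pushed more than 25 mm from its place (distance of any of loupe, movement, dish, screwdriver from where it was at the start of the episode above 0.025 m).
It fails at once if the wide flap is folded down while the narrow flap is still up (value of joint wide_flap below 0.3 rad and value of joint narrow_flap above 0.4 rad).
It fails at once if the bottle is dropped into the carton: let go with its underside more than 30 mm above the pad (horizontal distance between bottle and pad below 0.1 m and z of bottle in the frame of pad above 0.03 m and contact force between the fingers and bottle below 0.05 N).
It also fails if it takes over 70 s, if anything falls off the work surface, if the arm or the gripper's body presses on something with over 40 N, if the wrist force passes 120 N, or if a joint passes its speed limit or range.

## Working session

There is one attempt and no reset: what is moved stays moved. The work goes in short steps, Python scripts to look and compute and a tool call to move; the robot and the scene stay as the last step left them, time stands still between calls to the robot, and variables do not carry over. Pictures are saved under pics/ and viewed, and the job is handed in when it is done.

Besides the shell and the picture viewer there is one more tool, called after "Call:" as name(argument=value, ...), one argument or row to a line, values as JSON. move_arm: Moves the arm, as the interface text tells. Its arguments: {"type":"object","properties":{"deltas":{"type":"array","items":{"type":"array","items":{"type":"number"}}}},"required":["deltas"]}

```bash
mkdir -p pics; ls; cat > h.py <<'E'
from plant import *
import numpy as np, cv2
def save(p,name):
    cv2.imwrite('pics/'+name, p['img'][:,:,::-1])
def pts(p,mask=None):
    z=p['z_map'];K=np.array(p['K']);T=np.linalg.inv(np.array(p['view']))
    m=(z>0) if mask is None else (mask&(z>0))
    r,c=np.nonzero(m);d=z[r,c]
    P=np.stack([(c-K[0,2])/K[0,0]*d,(r-K[1,2])/K[1,1]*d,d],1)
    return P@T[:3,:3].T+T[:3,3],r,c
E
python3 - <<'E'
from h import *
o=get_obs();print({k:np.round(v,3) for k,v in o.items()})
for n in ['side','top']:
    p=get_image(n);save(p,n+'0.png');print(n,np.round(p['K'],1).tolist(),np.round(p['view'],3).tolist())
    for l in ['bottle','carton','narrow_flap','wide_flap','loupe','movement','dish','screwdriver']:
        for q in regions_of(p,l)[:3]:
            P,_,_=pts(p,q['pixels'])
            print(l,round(q['confidence'],2),q['pixel'],q['pixels'].sum(),np.round(np.median(P,0),3) if len(P) else '',np.round(np.percentile(P,2,axis=0),3),np.round(np.percentile(P,98,axis=0),3))
E
```

```text
pics
{'time_s': np.float64(0.0), 'qpos': array([-1.226,  0.239, -0.014,  1.319, -0.   ,  1.571]), 'qd': array([ 0.   , -0.   ,  0.   , -0.   ,  0.   , -0.001]), 'effort': array([ 1.0000e-03, -5.3878e+01,  3.4644e+01,  1.9000e-02,  0.0000e+00,
        0.0000e+00]), 'position': array([ 0.177, -0.494,  0.303]), 'orientation': array([-0.121,  0.697, -0.696,  0.121]), 'force': array([ 0.047, -0.602,  0.047]), 'moment': array([-0.026,  0.074,  0.022]), 'grip_width': np.float64(0.086)}
side [[504.8, 0.0, 320.5], [0.0, 504.8, 202.6], [0.0, 0.0, 1.0]] [[-0.866, -0.501, 0.005, 0.549], [-0.264, 0.448, -0.854, 0.221], [0.426, -0.74, -0.52, 0.895], [0.0, 0.0, 0.0, 1.0]]
bottle 0.97 [333.5, 284.0] 1153 [0.503 0.352 0.039] [0.487 0.304 0.006] [0.526 0.372 0.043]
bottle 0.87 [293.4, 330.5] 1066 [0.487 0.224 0.034] [0.462 0.187 0.003] [0.523 0.248 0.043]
bottle 0.79 [269.4, 282.5] 949 [0.592 0.215 0.034] [0.572 0.173 0.003] [0.626 0.24  0.043]
carton 0.88 [162.0, 399.3] 10777 [ 0.523 -0.136  0.102] [ 0.425 -0.31   0.005] [ 0.655 -0.106  0.194]
narrow_flap 0.6 [164.7, 382.6] 2423 [ 0.542 -0.113  0.127
[... 1279 characters left out ...]
2  0.197]
narrow_flap 0.67 [213.1, 363.2] 395 [ 0.554 -0.113  0.154] [ 0.45  -0.123  0.094] [ 0.656 -0.105  0.162]
wide_flap 0.57 [219.1, 455.8] 3298 [ 0.534 -0.3    0.154] [ 0.428 -0.371  0.002] [ 0.646 -0.285  0.199]
wide_flap 0.45 [219.8, 309.2] 574 [ 0.544 -0.007  0.011] [ 0.514 -0.036  0.002] [0.572 0.022 0.023]
loupe 0.63 [264.9, 313.1] 143 [ 0.431 -0.008  0.018] [ 0.419 -0.022  0.002] [0.446 0.006 0.03 ]
loupe 0.2 [125.9, 295.0] 302 [0.774 0.034 0.023] [0.697 0.019 0.014] [0.813 0.047 0.028]
movement 0.78 [176.0, 316.8] 192 [ 0.652 -0.023  0.013] [ 0.635 -0.04   0.006] [ 0.67  -0.006  0.017]
dish 0.89 [220.2, 308.4] 601 [ 0.546 -0.007  0.012] [ 0.516 -0.036  0.001] [0.574 0.022 0.024]
```

View pics/side0.png

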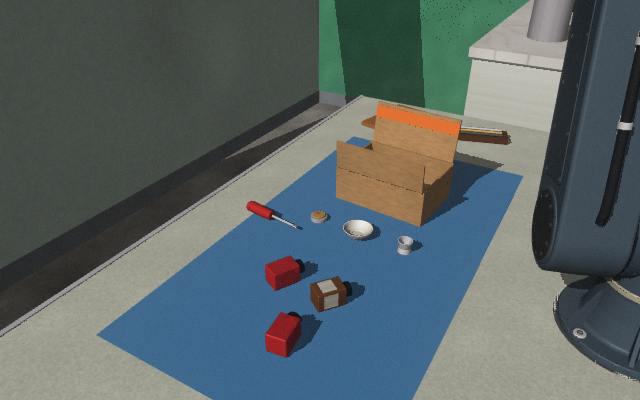

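View pics/top0.png

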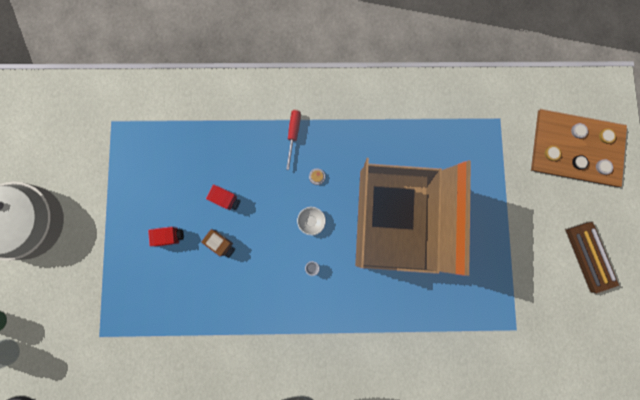

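```bash
python3 - <<'E'
import cv2
a=cv2.imread('pics/side0.png')[240:370,230:390];b=cv2.imread('pics/top0.png')[170:270,130:260]
cv2.imwrite('pics/c1.png',cv2.resize(a,None,fx=5,fy=4.5)[:585]);cv2.imwrite('pics/c2.png',cv2.resize(b,None,fx=5.5,fy=5.5))
E
```

```text
(no output)
```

View pics/c1.png

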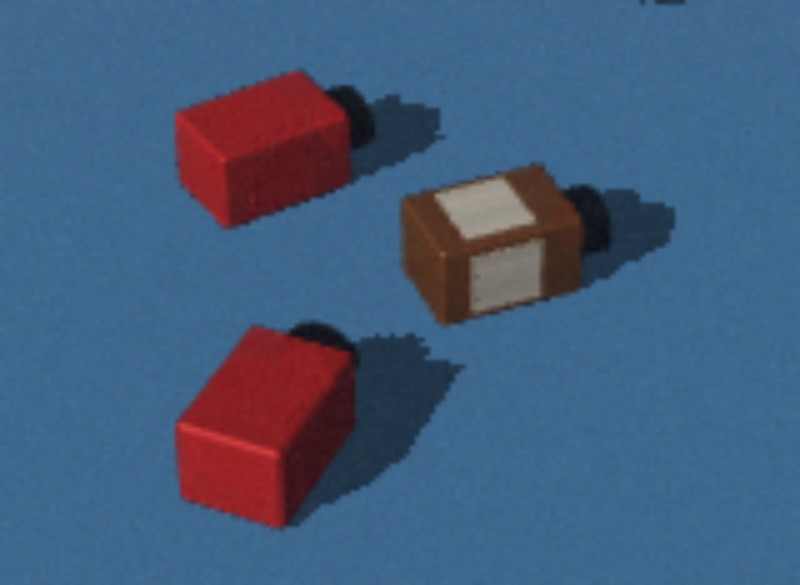

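View pics/c2.png

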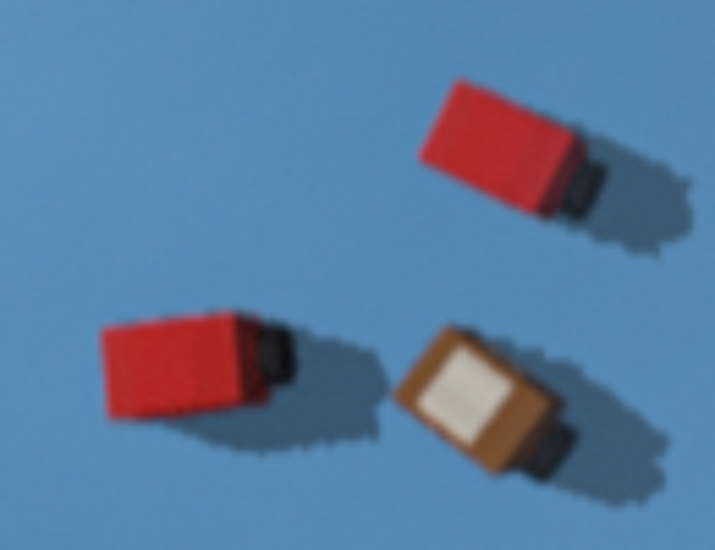

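The amber bottle with the white labels is at side (293,330) and top (245,216), and its cap points towards the carton and robot (lower right in the top view). The other two bottles are red decoys. The carton is open, with the plain flap towards the bottles and the striped flap on the far side. The pad is at top (207,393).

```bash
python3 - <<'E'
from h import *
for n in ['side','top']:
    p=get_image(n)
    for q in regions_of(p,'bottle')[:3]:
        P,r,c=pts(p,q['pixels']); 
        hsv=cv2.cvtColor(p['img'],cv2.COLOR_RGB2HSV)[r,c]
        print(n,'med rgb',np.median(p['img'][r,c],0))
        m=P[:,2]>0.036; rect=cv2.minAreaRect(P[m,:2].astype(np.float32)*1000); print('top rect',np.round(rect[0],1),np.round(rect[1],1),round(rect[2],1), 'zmed',np.median(P[m,2]).round(4))
        rgb=p['img'][r,c].astype(int)
        dk=(rgb.max(1)<55); print('  dark cap mean',np.round(P[dk].mean(0),4),dk.sum())
    # carton: 
    P,r,c=pts(p); 
    box=(P[:,0]>.38)&(P[:,0]<.7)&(P[:,1]>-.42)&(P[:,1]<-.07)
    for lo,hi,nm in [(.08,.0905,'rim<90'),(.12,.15,'flaps mid'),(.155,.17,'hi1'),(.19,.22,'hi2')]:
        for s,ss in [((P[:,1]>-.2),'+y'),((P[:,1]<-.2),'-y')]:
            m=box&(P[:,2]>lo)&(P[:,2]<hi)&s
            if m.sum()>20:
                Q=P[m]; f=np.polyfit(Q[:,0],Q[:,1],1)
                print(n,nm,ss,m.sum(),'x',np.percentile(Q[:,0],[1,99]).round(4),'y@.54',np.polyval(f,.54).round(4),'yaw',np.degrees(np.arctan(f[0])).round(2),'z',Q[:,2].mean().round(4))
    rgb=p['img'][r,c].astype(int)
    m=box&(P[:,2]<.02)&(rgb.max(1)<60)&(P[:,2]>0.002)
    if m.sum()>50:
        rect=cv2.minAreaRect(P[m&(P[:,1]<-.14)&(P[:,1]>-.3),:2].astype(np.float32)*1000);print('pad',rect,P[m].mean(0),np.median(P[m],0))
E
```

```text
side med rgb [117.  31.  35.]
top rect [598.5 204.8] [66.6 41.1] 64.2 zmed 0.0406
  dark cap mean [0.578  0.18   0.0256] 71
side med rgb [85. 54. 37.]
top rect [492.7 217. ] [58.9 40.1] 53.3 zmed 0.0407
  dark cap mean [0.4663 0.1921 0.0264] 71
side med rgb [135.  31.  35.]
top rect [509.  338.3] [40.5 66.2] 6.9 zmed 0.0407
  dark cap mean [0.5032 0.3131 0.0226] 77
side rim<90 +y 344 x [0.4286 0.6631] y@.54 -0.1257 yaw 3.72 z 0.0845
side rim<90 -y 371 x [0.4223 0.6516] y@.54 -0.2807 yaw -8.88 z 0.0856
side flaps mid +y 1019 x [0.4397 0.6594] y@.54 -0.1126 yaw -4.62 z 0.135
side flaps mid -y 998 x [0.4261 0.6452] y@.54 -0.2969 yaw -4.68 z 0.1352
side hi1 +y 272 x [0.4415 0.6581] y@.54 -0.1115 yaw -4.63 z 0.1586
side hi1 -y 490 x [0.425  0.6454] y@.54 -0.301 yaw -4.48 z 0.1626
side hi2 -y 358 x [0.4249 0.6444] y@.54 -0.3069 yaw -4.46 z 0.1949
top med rgb [117.  80.  67.]
top rect [495.5 214.9] [57.7 40. ] 53.0 zmed 0.0402
  dark cap mean [0.4754 0.185  0.0296] 68
top med rgb [169.  43.  46.]
top rect [600.9 202. ] [66.7 38.7] 63.0 zmed 0.0402
  dark cap mean [0.5844 0.1718 0.0301] 51
top med rgb [170.  38.  36.]
top rect [512.2 333.4] [40.4 72.6] 7.8 zmed 0.0403
  dark cap mean [0.5143 0.3017 0.0282] 68
top rim<90 +y 103 x [0.4314 0.6648] y@.54 -0.1616 yaw -3.26 z 0.0879
top rim<90 -y 274 x [0.4253 0.6595] y@.54 -0.2698 yaw -0.21 z 0.0861
top flaps mid +y 114 x [0.4435 0.6602] y@.54 -0.1124 yaw -4.56 z 0.135
top flaps mid -y 811 x [0.4288 0.6469] y@.54 -0.2968 yaw -4.54 z 0.1352
top hi1 +y 239 x [0.4444 0.6608] y@.54 -0.1125 yaw -4.58 z 0.1597
top hi1 -y 404 x [0.4281 0.646 ] y@.54 -0.3008 yaw -4.53 z 0.1631
top hi2 -y 543 x [0.4283 0.6461] y@.54 -0.3077 yaw -4.63 z 0.196
pad ((574.1475830078125, -206.99649047851562), (97.83551788330078, 97.40916442871094), 85.3666000366211) [ 0.57379359 -0.2069513   0.00737697] [ 0.57311788 -0.20677781  0.00732745]
```

```bash
cat >> h.py <<'E'
from scipy.spatial.transform import Rotation as Ro
def tilt(f,z):
    f=np.array(f,float);f/=np.linalg.norm(f);z=np.array(z,float);z-=f*(z@f);z/=np.linalg.norm(z)
    return np.stack([np.cross(f,z),f,z],1)
def plan(tp,tR,n,o=None,p0=None,R0=None):
    if p0 is None:
        o=get_obs();p0=o['position'];R0=Ro.from_quat(o['orientation']).as_matrix()
    W=Ro.from_matrix(R0.T@tR).as_rotvec()/n
    S=sum(Ro.from_rotvec(W*k).as_matrix() for k in range(n))
    d=np.linalg.solve(S,R0.T@(np.array(tp)-p0))
    print('n',n,'d',np.round(d,4).tolist(),'w',np.round(W,4).tolist(),'|d|',np.linalg.norm(d).round(4),'deg',np.degrees(np.linalg.norm(W)).round(2))
    p=p0.copy();R=R0
    out=[]
    for k in range(n):
        p=p+R@d;R=R@Ro.from_rotvec(W).as_matrix();out.append(np.round(p,3).tolist())
    print('path',out[::max(1,n//6)],out[-1]);return p,R
a=np.array([-0.6,-0.8,0]);up=np.array([0,0,1.])
g=np.array([.4887,.2088,.024])
def fgr(t1=50): t=np.radians(t1); return -np.cos(t)*up-np.sin(t)*a
w=np.cross(up,a)
cx=np.array([np.cos(np.radians(-4.6)),np.sin(np.radians(-4.6)),0]);cy=np.cross(up,cx)
pad=np.array([.574,-.207,.007])
E
python3 - <<'E'
from h import *
o=get_obs();R=Ro.from_quat(o['orientation']).as_matrix();print(np.round(R,3).tolist(),o['position'].round(4))
f=fgr()
for s in (1,-1):
    tR=tilt(f,s*w); print('s',s,np.round(tR,3).tolist())
    print('pre',(g-.154*f).round(3))
    plan(g-.154*f,tR,24); 
    plan(g-.054*f,tR,4,p0=g-.154*f,R0=tR)
E
```

```text
[[-0.941, -0.0, 0.338], [-0.338, 0.0, -0.941], [-0.0, -1.0, -0.0]] [ 0.1774 -0.4941  0.3039]
s 1 [[-0.386, 0.46, 0.8], [-0.514, 0.613, -0.6], [-0.766, -0.643, 0.0]]
pre [0.418 0.114 0.123]
n 24 d [-0.0185, 0.0175, -0.0143] w [-0.0106, -0.0227, 0.0353] |d| 0.0292 deg 2.48
path [[0.19, -0.474, 0.286], [0.241, -0.389, 0.225], [0.29, -0.295, 0.177], [0.334, -0.192, 0.144], [0.373, -0.084, 0.124], [0.402, 0.028, 0.119]] [0.418, 0.114, 0.123]
n 4 d [0.0, 0.025, -0.0] w [0.0, 0.0, 0.0] |d| 0.025 deg 0.0
path [[0.429, 0.13, 0.107], [0.441, 0.145, 0.091], [0.452, 0.16, 0.075], [0.464, 0.176, 0.059]] [0.464, 0.176, 0.059]
s -1 [[0.386, 0.46, -0.8], [0.514, 0.613, 0.6], [0.766, -0.643, -0.0]]
pre [0.418 0.114 0.123]
n 24 d [0.0107, 0.0201, -0.0266] w [-0.0457, 0.098, -0.0137] |d| 0.035 deg 6.24
path [[0.158, -0.473, 0.284], [0.101, -0.364, 0.218], [0.086, -0.232, 0.175], [0.119, -0.099, 0.151], [0.2, 0.014, 0.14], [0.317, 0.09, 0.132]] [0.418, 0.114, 0.123]
n 4 d [-0.0, 0.025, 0.0] w [0.0, 0.0, 0.0] |d| 0.025 deg 0.0
path [[0.429, 0.13, 0.107], [0.441, 0.145, 0.091], [0.452, 0.16, 0.075], [0.464, 0.176, 0.059]] [0.464, 0.176, 0.059]
```

```bash
python3 - <<'E'
from h import *
f=fgr(); tR=tilt(f,w)
p,R=plan([.40,.09,.27],tR,24)
E
```

```text
n 24 d [-0.0199, 0.0112, -0.0144] w [-0.0106, -0.0227, 0.0353] |d| 0.027 deg 2.48
path [[0.191, -0.474, 0.293], [0.245, -0.387, 0.257], [0.294, -0.294, 0.235], [0.336, -0.195, 0.227], [0.369, -0.092, 0.232], [0.391, 0.012, 0.249]] [0.4, 0.09, 0.27]
```

Call:
move_arm(
  deltas=[
    [1, -0.02, 0.011, -0.0145, -0.0106, -0.0227, 0.0353],
    [1, -0.02, 0.011, -0.0145, -0.0106, -0.0227, 0.0353],
    [1, -0.02, 0.011, -0.0145, -0.0106, -0.0227, 0.0353],
    [1, -0.02, 0.011, -0.0145, -0.0106, -0.0227, 0.0353],
    [1, -0.02, 0.011, -0.0145, -0.0106, -0.0227, 0.0353],
    [1, -0.02, 0.011, -0.0145, -0.0106, -0.0227, 0.0353],
    [1, -0.02, 0.011, -0.0145, -0.0106, -0.0227, 0.0353],
    [1, -0.02, 0.011, -0.0145, -0.0106, -0.0227, 0.0353],
  ],
)

```text
time_s: 1.77
position: [0.2828, -0.3158, 0.24]
orientation: [-0.089, 0.722, -0.628, 0.276]
force: [0.2, -0.5, 0.8]
grip_width: 0.0853
```

Call:
move_arm(
  deltas=[
    [1, -0.02, 0.011, -0.0145, -0.0106, -0.0227, 0.0353],
    [1, -0.02, 0.011, -0.0145, -0.0106, -0.0227, 0.0353],
    [1, -0.02, 0.011, -0.0145, -0.0106, -0.0227, 0.0353],
    [1, -0.02, 0.011, -0.0145, -0.0106, -0.0227, 0.0353],
    [1, -0.02, 0.011, -0.0145, -0.0106, -0.0227, 0.0353],
    [1, -0.02, 0.011, -0.0145, -0.0106, -0.0227, 0.0353],
    [1, -0.02, 0.011, -0.0145, -0.0106, -0.0227, 0.0353],
    [1, -0.02, 0.011, -0.0145, -0.0106, -0.0227, 0.0353],
  ],
)

```text
time_s: 2.43
position: [0.3615, -0.1153, 0.2323]
orientation: [-0.055, 0.725, -0.542, 0.422]
force: [-0.1, 0.1, 0.7]
grip_width: 0.0853
```

Call:
move_arm(
  deltas=[
    [1, -0.02, 0.011, -0.0145, -0.0106, -0.0227, 0.0353],
    [1, -0.02, 0.011, -0.0145, -0.0106, -0.0227, 0.0353],
    [1, -0.02, 0.011, -0.0145, -0.0106, -0.0227, 0.0353],
    [1, -0.02, 0.011, -0.0145, -0.0106, -0.0227, 0.0353],
    [1, -0.02, 0.011, -0.0145, -0.0106, -0.0227, 0.0353],
    [1, -0.02, 0.011, -0.0145, -0.0106, -0.0227, 0.0353],
    [1, -0.02, 0.011, -0.0145, -0.0106, -0.0227, 0.0353],
    [1, -0.02, 0.011, -0.0145, -0.0106, -0.0227, 0.0353],
  ],
)

```text
time_s: 3.1
position: [0.3985, 0.0928, 0.2747]
orientation: [-0.019, 0.707, -0.439, 0.555]
force: [-0.2, 0.1, -0.2]
grip_width: 0.0853
```

```bash
python3 - <<'E'
from h import *
f=fgr(); tR=tilt(f,w)
o=get_obs();print(o['time_s'],o['position'].round(4),o['qpos'].round(3),o['grip_width'])
print(np.round(Ro.from_quat(o['orientation']).as_matrix(),3).tolist())
p,R=plan(g-.130*f,tR,8)
E
```

```text
3.1 [0.3985 0.0928 0.2747] [-0.174 -0.189 -0.81   0.454  0.754  2.239] 0.08532680065464603
[[-0.384, 0.46, 0.801], [-0.513, 0.615, -0.599], [-0.767, -0.641, 0.0]]
n 8 d [0.0122, 0.0179, 0.0003] w [0.0001, 0.0001, -0.0003] |d| 0.0217 deg 0.02
path [[0.402, 0.097, 0.254], [0.406, 0.102, 0.233], [0.41, 0.106, 0.212], [0.414, 0.111, 0.191], [0.418, 0.116, 0.17], [0.421, 0.12, 0.149], [0.425, 0.125, 0.128], [0.429, 0.129, 0.108]] [0.429, 0.129, 0.108]
```

Call:
move_arm(
  deltas=[
    [0.8, 0.0122, 0.0179, 0.0003, 0, 0, 0],
    [0.8, 0.0122, 0.0179, 0.0003, 0, 0, 0],
    [0.8, 0.0122, 0.0179, 0.0003, 0, 0, 0],
    [0.8, 0.0122, 0.0179, 0.0003, 0, 0, 0],
    [0.8, 0.0122, 0.0179, 0.0003, 0, 0, 0],
    [0.8, 0.0122, 0.0179, 0.0003, 0, 0, 0],
    [0.8, 0.0122, 0.0179, 0.0003, 0, 0, 0],
    [0.8, 0.0122, 0.0179, 0.0003, 0, 0, 0],
  ],
)

```text
time_s: 3.77
position: [0.4289, 0.128, 0.1069]
orientation: [-0.019, 0.707, -0.439, 0.554]
force: [0.9, -0.3, 0.4]
grip_width: 0.0685
```

```bash
python3 - <<'E'
from h import *
f=fgr(); tR=tilt(f,w)
p=get_image('wrist');save(p,'w1.png');p=get_image('side');save(p,'s1.png')
o=get_obs();print(o['time_s'],o['position'].round(4),o['grip_width'],o['force'].round(1))
p,R=plan(g-.054*f,tR,6)
E
```

```text
3.8667 [0.4276 0.1282 0.1045] 0.06836549636557936 [-1.1 -0.3  0.5]
n 6 d [-0.0006, 0.0125, 0.0001] w [0.0007, -0.0005, 0.0006] |d| 0.0125 deg 0.06
path [[0.434, 0.136, 0.097], [0.44, 0.144, 0.089], [0.446, 0.152, 0.082], [0.452, 0.16, 0.074], [0.458, 0.168, 0.066], [0.464, 0.176, 0.059]] [0.464, 0.176, 0.059]
```

View pics/w1.png

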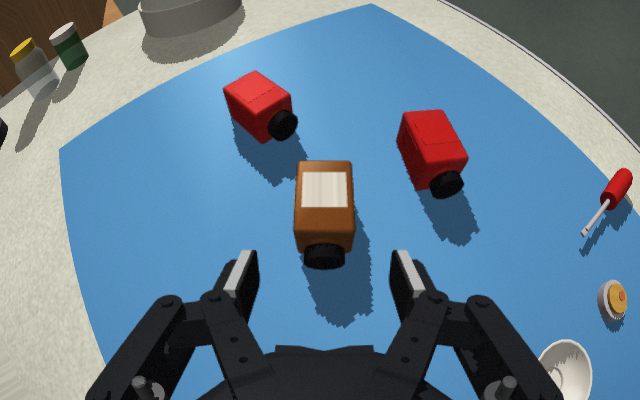

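View pics/s1.png

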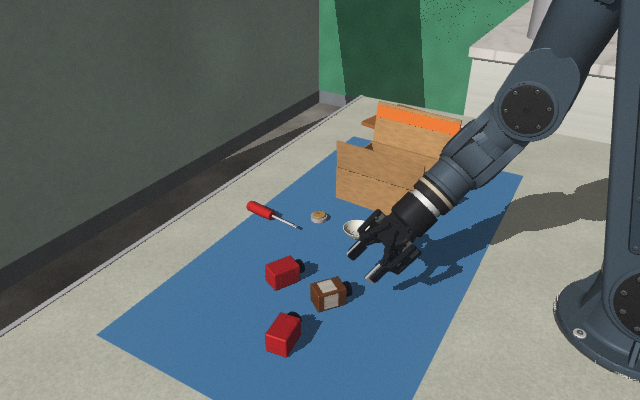

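The wrist view shows the amber bottle centred between the fingers at (210,323), with its cap towards the gripper. Next I advance and grip.

Call:
move_arm(
  deltas=[
    [0.8, -0.0006, 0.0128, 0.0001, 0, 0, 0],
    [0.8, -0.0006, 0.0128, 0.0001, 0, 0, 0],
    [0.8, -0.0006, 0.0128, 0.0001, 0, 0, 0],
    [0.8, -0.0006, 0.0128, 0.0001, 0, 0, 0],
    [0.8, -0.0006, 0.0128, 0.0001, 0, 0, 0],
    [0.8, -0.0006, 0.0128, 0.0001, 0, 0, 0],
    [0.8, 0, 0, 0, 0, 0, 0],
    [0.8, 0, 0, 0, 0, 0, 0],
  ],
)

```text
time_s: 4.53
position: [0.4658, 0.1765, 0.0613]
orientation: [-0.02, 0.707, -0.439, 0.554]
force: [-0.2, 0.3, 0.7]
grip_width: 0.0685
```

Call:
move_arm(
  deltas=[
    [0.2, 0, 0, 0, 0, 0, 0],
    [0.2, 0, 0, 0, 0, 0, 0],
    [0.2, 0, 0, 0, 0, 0, 0],
    [0.2, 0, 0, 0, 0, 0, 0],
    [0.2, 0, 0, 0, 0, 0, 0],
    [0.2, 0, 0, 0, 0, 0, 0],
    [0.2, 0, 0, 0, 0, 0, 0],
    [0.2, 0, 0, 0, 0, 0, 0],
  ],
)

```text
time_s: 5.2
position: [0.4658, 0.176, 0.0617]
orientation: [-0.019, 0.707, -0.439, 0.554]
force: [-3.2, -4.8, 8.0]
grip_width: 0.0394
```

```bash
python3 - <<'E'
from h import *
p=get_image('wrist');save(p,'w2.png');p=get_image('side')
c=p['img'][220:350,230:470,::-1];cv2.imwrite('pics/s2.png',cv2.resize(c,None,fx=3.3,fy=3.3))
o=get_obs();print(o['time_s'],o['position'].round(4),o['orientation'].round(4),o['grip_width'],o['force'].round(1),o['qpos'].round(3))
E
```

```text
5.3 [0.4658 0.176  0.0617] [-0.0187  0.7067 -0.4393  0.5543] 0.03956647790702865 [-2.7 -4.7  8.5] [ 0.09   0.429 -1.118 -0.651  0.606  2.523]
```

View pics/w2.png

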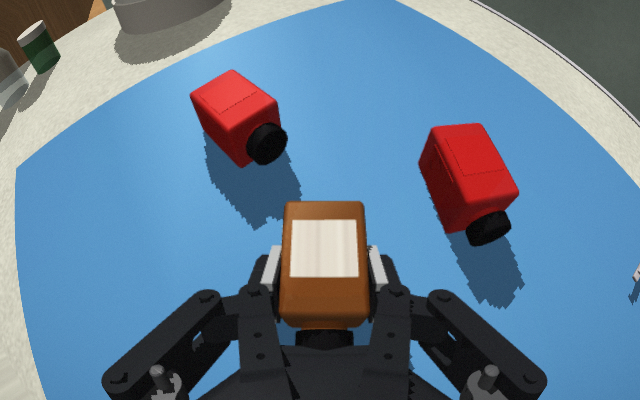

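View pics/s2.png

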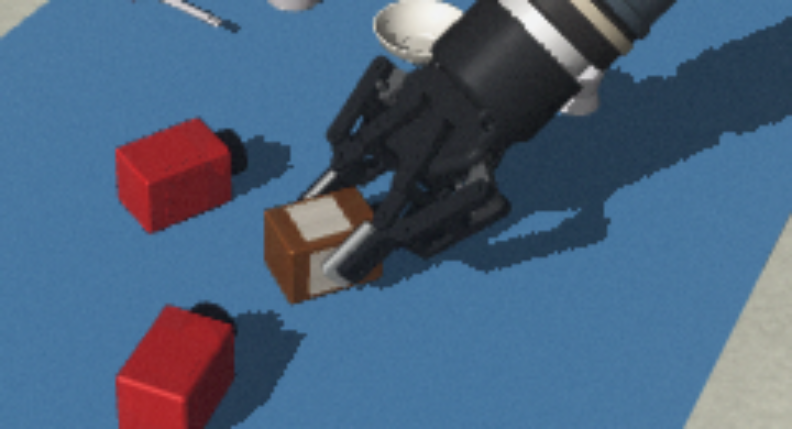

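```bash
cat >> h.py <<'E'
def pose():
    o=get_obs();return o['position'],Ro.from_quat(o['orientation']).as_matrix()
pg=np.array([.4658,.1760,.0617]);Rg=Ro.from_quat([-0.0187,0.7067,-0.4393,0.5543]).as_matrix()
B=np.array([.4941,.216,.020])-.029*a
prel=Rg.T@(B-pg);prel[2]=0
Q=np.stack([cx,cy,up],1)@np.stack([up*-1,np.cross(a,-up),a],1).T  # maps -up->cx, a->up
R2=Q@Rg
def place(dz): return pad+[0,0,dz]-R2@prel
E
python3 - <<'E'
from h import *
print('prel',prel.round(4),'R2',R2.round(3).tolist(),'place0',place(0).round(4))
print('check Q det',np.linalg.det(Q))
z=Rg[:,2]
RA=tilt(-up,z)
print('A');pA,_=plan([.43,.15,.35],RA,8)
zB=R2[:,2]; RB=tilt(-up,zB)
print('B')
pB,_=plan([.50,-.19,.36],RB,24,p0=np.array([.43,.15,.35]),R0=RA)
print('C');plan(place(.17),R2,8,p0=np.array([.50,-.19,.36]),R0=RB)
E
```

```text
prel [-0.0181  0.0866  0.    ] R2 [[0.765, 0.64, 0.08], [-0.061, -0.051, 0.997], [0.642, -0.767, 0.0]] place0 [ 0.5324 -0.2037  0.085 ]
check Q det 1.0
A
n 8 d [-0.0128, -0.0354, -0.0016] w [-0.0, 0.0, -0.1093] |d| 0.0376 deg 6.26
path [[0.453, 0.162, 0.094], [0.443, 0.151, 0.129], [0.434, 0.142, 0.164], [0.429, 0.137, 0.201], [0.425, 0.136, 0.239], [0.424, 0.137, 0.276], [0.426, 0.142, 0.313], [0.43, 0.15, 0.35]] [0.43, 0.15, 0.35]
B
n 24 d [0.0173, -0.0004, -0.0031] w [-0.0, -0.0889, -0.0] |d| 0.0176 deg 5.1
path [[0.417, 0.138, 0.35], [0.378, 0.08, 0.352], [0.361, 0.012, 0.354], [0.369, -0.058, 0.355], [0.401, -0.12, 0.357], [0.452, -0.168, 0.359]] [0.5, -0.19, 0.36]
C
n 8 d [0.0, 0.0141, -0.0014] w [0.0, 0.0, -0.0871] |d| 0.0141 deg 4.99
path [[0.5, -0.191, 0.346], [0.501, -0.193, 0.332], [0.503, -0.194, 0.318], [0.507, -0.196, 0.305], [0.512, -0.198, 0.291], [0.518, -0.2, 0.279], [0.524, -0.202, 0.266], [0.532, -0.204, 0.255]] [0.532, -0.204, 0.255]
```

Call:
move_arm(
  deltas=[
    [0.2, -0.015, -0.025, 0, 0, 0, 0],
    [0.2, -0.0128, -0.0354, -0.0016, 0, 0, -0.1093],
    [0.2, -0.0128, -0.0354, -0.0016, 0, 0, -0.1093],
    [0.2, -0.0128, -0.0354, -0.0016, 0, 0, -0.1093],
    [0.2, -0.0128, -0.0354, -0.0016, 0, 0, -0.1093],
    [0.2, -0.0128, -0.0354, -0.0016, 0, 0, -0.1093],
    [0.2, -0.0128, -0.0354, -0.0016, 0, 0, -0.1093],
    [0.2, -0.0128, -0.0354, -0.0016, 0, 0, -0.1093],
  ],
)

```text
time_s: 5.97
position: [0.4309, 0.1314, 0.2419]
orientation: [-0.191, 0.682, -0.563, 0.426]
force: [2.0, 0.4, -2.6]
grip_width: 0.0393
```

```bash
python3 - <<'E'
from h import *
o=get_obs();print(o['time_s'],o['position'].round(4),o['grip_width'],o['force'].round(1),o['qpos'].round(3))
RB=tilt(-up,R2[:,2])
plan([.50,-.19,.36],RB,24)
p=get_image('side')
c=p['img'][100:350,180:480,::-1];cv2.imwrite('pics/s3.png',cv2.resize(c,None,fx=2.4,fy=2.4))
E
```

```text
5.9667 [0.4309 0.1314 0.2419] 0.03933457519126401 [ 2.   0.4 -2.6] [ 0.164 -0.018 -0.536  0.776  0.255  2.421]
n 24 d [0.0152, -0.0082, -0.0019] w [-0.0167, -0.088, -0.0092] |d| 0.0174 deg 5.16
path [[0.419, 0.119, 0.244], [0.383, 0.06, 0.254], [0.369, -0.006, 0.267], [0.379, -0.072, 0.286], [0.409, -0.13, 0.309], [0.457, -0.172, 0.337]] [0.5, -0.19, 0.36]
```

View pics/s3.png

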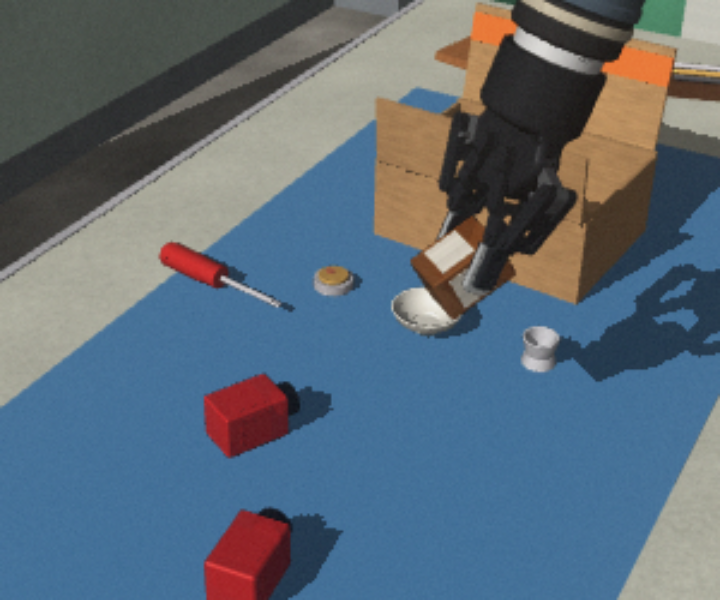

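The bottle is held and clear of the bench. Next I swing round to the carton.

Call:
move_arm(
  deltas=[
    [0.2, 0.0152, -0.0122, -0.0019, -0.0167, -0.088, -0.0092],
    [0.2, 0.0152, -0.0122, -0.0019, -0.0167, -0.088, -0.0092],
    [0.2, 0.0152, -0.0122, -0.0019, -0.0167, -0.088, -0.0092],
    [0.2, 0.0152, -0.0122, -0.0019, -0.0167, -0.088, -0.0092],
    [0.2, 0.0152, -0.0122, -0.0019, -0.0167, -0.088, -0.0092],
    [0.2, 0.0152, -0.0122, -0.0019, -0.0167, -0.088, -0.0092],
    [0.2, 0.0152, -0.0122, -0.0019, -0.0167, -0.088, -0.0092],
    [0.2, 0.0152, -0.0122, -0.0019, -0.0167, -0.088, -0.0092],
  ],
)

```text
time_s: 6.68
position: [0.3671, 0.0018, 0.2915]
orientation: [-0.424, 0.52, -0.431, 0.604]
force: [0.4, 0.1, -1.0]
grip_width: 0.0396
```

```bash
python3 - <<'E'
from h import *
o=get_obs();print(o['time_s'],o['position'].round(4),o['grip_width'],o['force'].round(1),o['qpos'].round(3))
RB=tilt(-up,R2[:,2])
plan([.50,-.19,.36],RB,16)
E
```

```text
6.6833 [0.3671 0.0018 0.2915] 0.03962882930956306 [ 0.4  0.1 -1. ] [-0.174 -0.055 -0.403  1.19   0.282  1.323]
n 16 d [0.0151, -0.0064, -0.0016] w [-0.0169, -0.0876, -0.0093] |d| 0.0165 deg 5.14
path [[0.366, -0.015, 0.294], [0.369, -0.047, 0.299], [0.377, -0.078, 0.305], [0.391, -0.107, 0.312], [0.409, -0.134, 0.321], [0.432, -0.156, 0.331], [0.457, -0.173, 0.342], [0.485, -0.186, 0.354]] [0.5, -0.19, 0.36]
```

Call:
move_arm(
  deltas=[
    [0.2, 0.015, -0.0064, -0.0016, -0.0169, -0.0876, -0.0093],
    [0.2, 0.015, -0.0064, -0.0016, -0.0169, -0.0876, -0.0093],
    [0.2, 0.015, -0.0064, -0.0016, -0.0169, -0.0876, -0.0093],
    [0.2, 0.015, -0.0064, -0.0016, -0.0169, -0.0876, -0.0093],
    [0.2, 0.015, -0.0064, -0.0016, -0.0169, -0.0876, -0.0093],
    [0.2, 0.015, -0.0064, -0.0016, -0.0169, -0.0876, -0.0093],
    [0.2, 0.015, -0.0064, -0.0016, -0.0169, -0.0876, -0.0093],
    [0.2, 0.015, -0.0064, -0.0016, -0.0169, -0.0876, -0.0093],
  ],
)

```text
time_s: 7.35
position: [0.3993, -0.1203, 0.316]
orientation: [-0.604, 0.293, -0.245, 0.7]
force: [0.3, -0.4, -0.2]
grip_width: 0.0391
```

Call:
move_arm(
  deltas=[
    [0.2, 0.015, -0.0064, -0.0016, -0.0169, -0.0876, -0.0093],
    [0.2, 0.015, -0.0064, -0.0016, -0.0169, -0.0876, -0.0093],
    [0.2, 0.015, -0.0064, -0.0016, -0.0169, -0.0876, -0.0093],
    [0.2, 0.015, -0.0064, -0.0016, -0.0169, -0.0876, -0.0093],
    [0.2, 0.015, -0.0064, -0.0016, -0.0169, -0.0876, -0.0093],
    [0.2, 0.015, -0.0064, -0.0016, -0.0169, -0.0876, -0.0093],
    [0.2, 0.015, -0.0064, -0.0016, -0.0169, -0.0876, -0.0093],
    [0.2, 0.015, -0.0064, -0.0016, -0.0169, -0.0876, -0.0093],
  ],
)

```text
time_s: 8.02
position: [0.499, -0.1893, 0.3592]
orientation: [-0.707, 0.029, -0.029, 0.707]
force: [-0.2, 0.3, -1.3]
grip_width: 0.0393
```

```bash
python3 - <<'E'
from h import *
o=get_obs();print(o['time_s'],o['position'].round(4),o['grip_width'],o['force'].round(1),o['qpos'].round(3))
plan(place(.18),R2,8)
E
```

```text
8.0167 [ 0.499  -0.1893  0.3592] 0.03929305017432997 [-0.2  0.3 -1.3] [-0.363  0.242  0.132  1.46   0.    -0.282]
n 8 d [0.0006, 0.0128, -0.0015] w [0.0001, -0.0001, -0.087] |d| 0.0129 deg 4.99
path [[0.499, -0.191, 0.346], [0.501, -0.192, 0.334], [0.504, -0.194, 0.321], [0.507, -0.196, 0.309], [0.512, -0.198, 0.297], [0.518, -0.2, 0.286], [0.525, -0.202, 0.275], [0.532, -0.204, 0.265]] [0.532, -0.204, 0.265]
```

Call:
move_arm(
  deltas=[
    [0.2, 0.0006, 0.0128, -0.0015, 0, 0, -0.087],
    [0.2, 0.0006, 0.0128, -0.0015, 0, 0, -0.087],
    [0.2, 0.0006, 0.0128, -0.0015, 0, 0, -0.087],
    [0.2, 0.0006, 0.0128, -0.0015, 0, 0, -0.087],
    [0.2, 0.0006, 0.0128, -0.0015, 0, 0, -0.087],
    [0.2, 0.0006, 0.0128, -0.0015, 0, 0, -0.087],
    [0.2, 0.0006, 0.0128, -0.0015, 0, 0, -0.087],
    [0.2, 0.0006, 0.0128, -0.0015, 0, 0, -0.087],
  ],
)

```text
time_s: 8.68
position: [0.5313, -0.2034, 0.2648]
orientation: [0.674, 0.214, 0.271, -0.653]
force: [1.0, -0.0, -2.0]
grip_width: 0.0392
```

```bash
python3 - <<'E'
from h import *
p=get_image('side');save(p,'s4.png');
r=regions_of(p,'bottle')
for q in r[:4]:
    P,rr,c=pts(p,q['pixels'])
    if np.median(P[:,2])>.1: 
        rgb=p['img'][rr,c].astype(int);print(q['pixel'],q['confidence'],np.percentile(P,[2,50,98],axis=0).round(4).tolist())
p2=get_image('wrist');save(p2,'w4.png')
p3=get_image('top');save(p3,'t4.png')
o=get_obs();print(o['time_s'],o['position'].round(4),o['grip_width'],o['force'].round(1),o['qpos'].round(3))
plan(place(.03),R2,8)
E
```

```text
[122.0, 384.1] 0.61 [[0.5505, -0.221, 0.1887], [0.5738, -0.1895, 0.2104], [0.593, -0.1815, 0.2586]]
8.8833 [ 0.5312 -0.2034  0.2643] 0.039378120985218805 [ 0.5 -0.7 -0.2] [-0.463  0.013 -0.616  0.286  0.239 -0.296]
n 8 d [-0.0118, 0.0144, -0.0] w [0.0003, -0.0006, -0.0006] |d| 0.0187 deg 0.05
path [[0.531, -0.203, 0.246], [0.531, -0.203, 0.227], [0.532, -0.204, 0.208], [0.532, -0.204, 0.19], [0.532, -0.204, 0.171], [0.532, -0.204, 0.152], [0.532, -0.204, 0.134], [0.532, -0.204, 0.115]] [0.532, -0.204, 0.115]
```

View pics/s4.png

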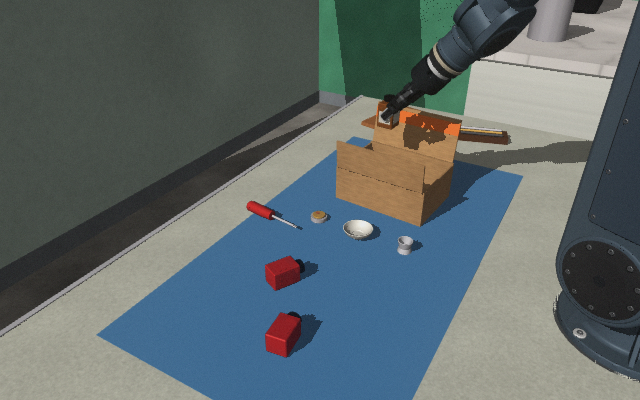

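View pics/w4.png

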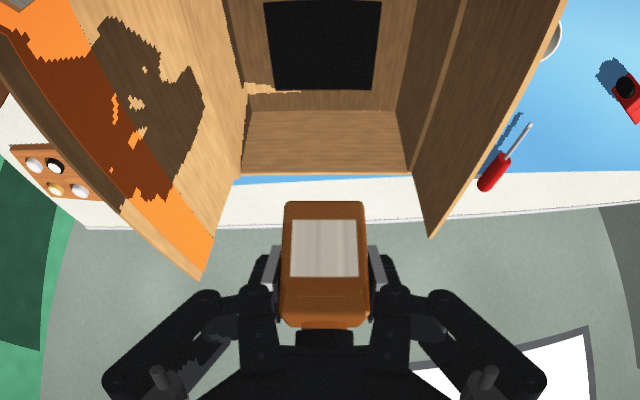

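The grip is unchanged in the wrist view, with the bottle upright between the fingers and its body centred at (323,260). Its underside measures 0.189 m against the expected 0.187 m. Next I descend.

Call:
move_arm(
  deltas=[
    [0.2, -0.0118, 0.0144, 0, 0, 0, 0],
    [0.2, -0.0118, 0.0144, 0, 0, 0, 0],
    [0.2, -0.0118, 0.0144, 0, 0, 0, 0],
    [0.2, -0.0118, 0.0144, 0, 0, 0, 0],
    [0.2, -0.0118, 0.0144, 0, 0, 0, 0],
    [0.2, -0.0118, 0.0144, 0, 0, 0, 0],
    [0.2, -0.0118, 0.0144, 0, 0, 0, 0],
    [0.2, -0.0118, 0.0144, 0, 0, 0, 0],
  ],
)

```text
time_s: 9.55
position: [0.5356, -0.2044, 0.1163]
orientation: [0.674, 0.213, 0.269, -0.654]
force: [0.6, -0.4, -1.5]
grip_width: 0.0394
```

```bash
python3 - <<'E'
from h import *
o=get_obs();print(o['time_s'],o['position'].round(4),o['grip_width'],o['force'].round(1),o['qpos'].round(3))
p2=get_image('wrist');save(p2,'w5.png')
plan(place(0.002),R2,8)
E
```

```text
9.55 [ 0.5356 -0.2044  0.1163] 0.03943436325684582 [ 0.6 -0.4 -1.5] [-0.461  0.258 -0.848 -0.195  0.238 -0.295]
n 8 d [-0.0022, 0.0023, -0.0] w [0.0003, -0.0005, -0.0008] |d| 0.0032 deg 0.05
path [[0.534, -0.204, 0.109], [0.534, -0.204, 0.106], [0.533, -0.204, 0.103], [0.533, -0.204, 0.1], [0.533, -0.204, 0.097], [0.533, -0.204, 0.093], [0.533, -0.204, 0.09], [0.532, -0.204, 0.087]] [0.532, -0.204, 0.087]
```

View pics/w5.png

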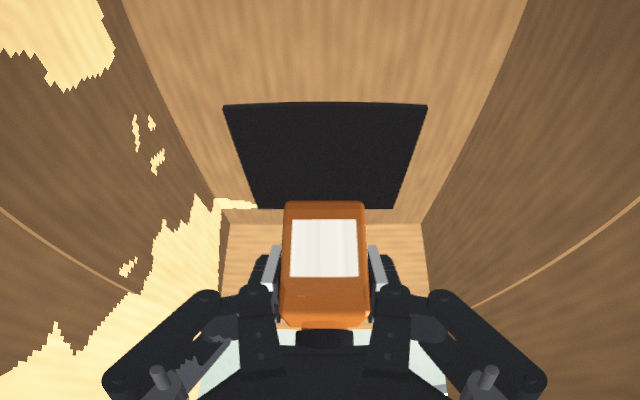

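Call:
move_arm(
  deltas=[
    [0.2, -0.0022, 0.0023, 0, 0, 0, 0],
    [0.2, -0.0022, 0.0023, 0, 0, 0, 0],
    [0.2, -0.0022, 0.0023, 0, 0, 0, 0],
    [0.2, -0.0022, 0.0023, 0, 0, 0, 0],
    [0.2, -0.0022, 0.0023, 0, 0, 0, 0],
    [0.2, -0.0022, 0.0023, 0, 0, 0, 0],
    [0.2, -0.0022, 0.0023, 0, 0, 0, 0],
    [0.2, 0, 0, 0, 0, 0, 0],
  ],
)

```text
time_s: 10.27
position: [0.532, -0.2033, 0.093]
orientation: [0.674, 0.212, 0.269, -0.654]
force: [-0.3, 0.0, -1.5]
grip_width: 0.0392
```

```bash
python3 - <<'E'
from h import *
o=get_obs();print(o['time_s'],o['position'].round(4),o['grip_width'],o['force'].round(2),o['moment'].round(2))
p2=get_image('wrist');save(p2,'w6.png')
plan(place(0.0),R2,8)
E
```

```text
10.2667 [ 0.532  -0.2033  0.093 ] 0.039221031665499985 [-0.34  0.01 -1.53] [0.07 0.76 0.01]
n 8 d [-0.0006, 0.0008, -0.0] w [0.0003, -0.0005, -0.0002] |d| 0.001 deg 0.03
path [[0.532, -0.203, 0.092], [0.532, -0.203, 0.091], [0.532, -0.203, 0.09], [0.532, -0.204, 0.089], [0.532, -0.204, 0.088], [0.532, -0.204, 0.087], [0.532, -0.204, 0.086], [0.532, -0.204, 0.085]] [0.532, -0.204, 0.085]
```

View pics/w6.png

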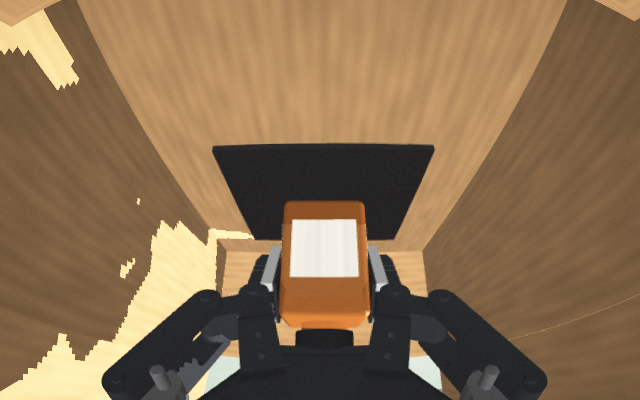

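Call:
move_arm(
  deltas=[
    [0.2, -0.0006, 0.0008, 0, 0, 0, 0],
    [0.2, -0.0006, 0.0008, 0, 0, 0, 0],
    [0.2, -0.0006, 0.0008, 0, 0, 0, 0],
    [0.2, -0.0006, 0.0008, 0, 0, 0, 0],
    [0.2, -0.0006, 0.0008, 0, 0, 0, 0],
    [0.2, -0.0006, 0.0008, 0, 0, 0, 0],
    [0.2, -0.0006, 0.0008, 0, 0, 0, 0],
    [0.2, 0, 0, 0, 0, 0, 0],
  ],
)

```text
time_s: 10.98
position: [0.5326, -0.2034, 0.0864]
orientation: [0.674, 0.213, 0.269, -0.654]
force: [-0.4, -0.2, -1.2]
grip_width: 0.0392
```

Call:
move_arm(
  deltas=[
    [0.2, -0.0004, 0.0005, 0, 0, 0, 0],
    [0.2, -0.0004, 0.0005, 0, 0, 0, 0],
    [0.2, -0.0004, 0.0005, 0, 0, 0, 0],
    [0.2, -0.0004, 0.0005, 0, 0, 0, 0],
    [0.2, 0, 0, 0, 0, 0, 0],
    [0.2, 0, 0, 0, 0, 0, 0],
    [0.2, 0, 0, 0, 0, 0, 0],
    [0.2, 0, 0, 0, 0, 0, 0],
  ],
)

```text
time_s: 11.65
position: [0.5336, -0.2037, 0.0853]
orientation: [0.674, 0.214, 0.27, -0.654]
force: [-4.3, 0.4, 9.8]
grip_width: 0.0393
```

```bash
python3 - <<'E'
from h import *
o=get_obs();print(o['time_s'],o['position'].round(4),o['grip_width'],o['force'].round(2),o['moment'].round(2))
p2=get_image('wrist');save(p2,'w7.png')
p=get_image('top');save(p,'t7.png')
E
```

```text
11.65 [ 0.5336 -0.2037  0.0853] 0.039272030549700625 [-4.34  0.42  9.84] [0.31 0.12 0.07]
```

View pics/w7.png

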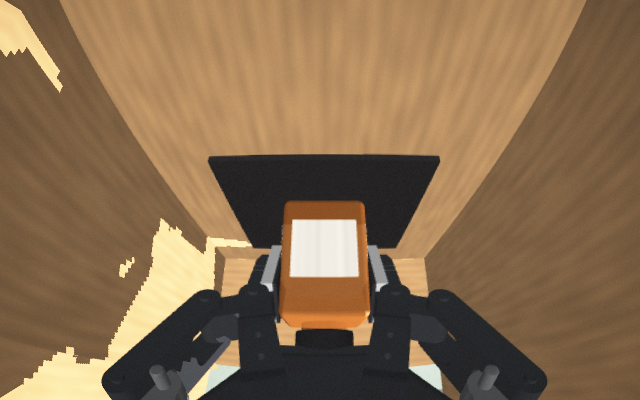

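The bottle touches the pad at the expected height with about 11 N. It sits mid-pad, with its base edge at row 202 and the pad spanning rows 156–248. Now I release.

Call:
move_arm(
  deltas=[
    [0.75, 0, 0, 0, 0, 0, 0],
    [0.75, 0, 0, 0, 0, 0, 0],
    [0.75, 0, 0, 0, 0, 0, 0],
    [0.75, 0, 0, 0, 0, 0, 0],
    [0.75, 0, 0, 0, 0, 0, 0],
    [0.75, 0, 0, 0, 0, 0, 0],
    [0.75, 0, 0, 0, 0, 0, 0],
    [0.75, 0, 0, 0, 0, 0, 0],
  ],
)

```text
time_s: 12.42
position: [0.5328, -0.2035, 0.084]
orientation: [0.674, 0.213, 0.269, -0.654]
force: [-0.2, -0.1, 0.1]
grip_width: 0.0642
```

```bash
python3 - <<'E'
from h import *
o=get_obs();print(o['time_s'],o['position'].round(4),o['grip_width'],o['force'].round(2),o['moment'].round(2))
p2=get_image('wrist');save(p2,'w8.png')
f=R2[:,1]
plan(o['position']-0.17*f,R2,8)
E
```

```text
12.4167 [ 0.5328 -0.2035  0.084 ] 0.06422878656331946 [-0.24 -0.14  0.07] [0.04 0.52 0.04]
n 8 d [-0.0, -0.0212, -0.0] w [0.0004, -0.0005, -0.0001] |d| 0.0212 deg 0.03
path [[0.519, -0.202, 0.1], [0.506, -0.201, 0.117], [0.492, -0.2, 0.133], [0.478, -0.199, 0.149], [0.465, -0.198, 0.166], [0.451, -0.197, 0.182], [0.438, -0.196, 0.198], [0.424, -0.195, 0.214]] [0.424, -0.195, 0.214]
```

View pics/w8.png

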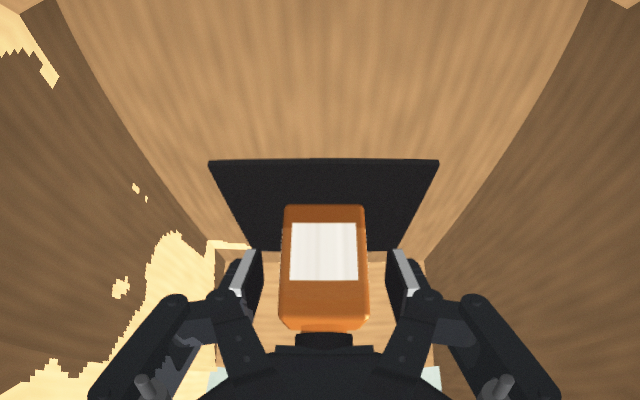

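The bottle stands free between the open fingers. Next I retract along the tool axis.

Call:
move_arm(
  deltas=[
    [0.75, 0, -0.01, 0, 0, 0, 0],
    [0.75, 0, -0.015, 0, 0, 0, 0],
    [0.75, 0, -0.02, 0, 0, 0, 0],
    [0.75, 0, -0.025, 0, 0, 0, 0],
    [0.75, 0, -0.025, 0, 0, 0, 0],
    [0.75, 0, -0.025, 0, 0, 0, 0],
    [0.75, 0, -0.025, 0, 0, 0, 0],
    [0.75, 0, -0.025, 0, 0, 0, 0],
  ],
)

```text
time_s: 13.13
position: [0.4226, -0.1938, 0.2157]
orientation: [0.674, 0.213, 0.269, -0.654]
force: [0.7, -0.7, 0.2]
grip_width: 0.0644
```

```bash
python3 - <<'E'
from h import *
o=get_obs();print(o['time_s'],o['position'].round(4),o['qpos'].round(3))
p2=get_image('wrist');save(p2,'w9.png')
p=get_image('top');save(p,'t9.png');print(o['time_s'])
for q in regions_of(p,'bottle')[:4]:
    P,rr,c=pts(p,q['pixels'])
    m=P[:,2]>.05
    if m.sum()>20 and np.median(P[:,1])<0: print(q['confidence'],q['pixel'],P[m].mean(0).round(4), np.percentile(P,[2,98],axis=0).round(3).tolist()); m=P[:,2]>.072; print('cap',P[m].mean(0),'rel pad',((P[m].mean(0)-pad)@cx).round(4),((P[m].mean(0)-pad)@cy).round(4))
E
```

```text
13.1333 [ 0.4226 -0.1938  0.2157] [-0.586 -0.099 -0.868  0.17   0.314 -0.398]
13.1333
0.64 [207.2, 396.1] [ 0.5744 -0.2043  0.0695] [[0.555, -0.227, 0.012], [0.595, -0.186, 0.082]]
cap [ 0.57559237 -0.20690931  0.07900933] rel pad 0.0016 0.0002
0.39 [213.7, 362.8] [ 0.5518 -0.1138  0.1414] [[0.448, -0.124, 0.092], [0.66, -0.105, 0.162]]
cap [ 0.55171861 -0.11375848  0.14153094] rel pad -0.0297 0.0912
```

View pics/w9.png

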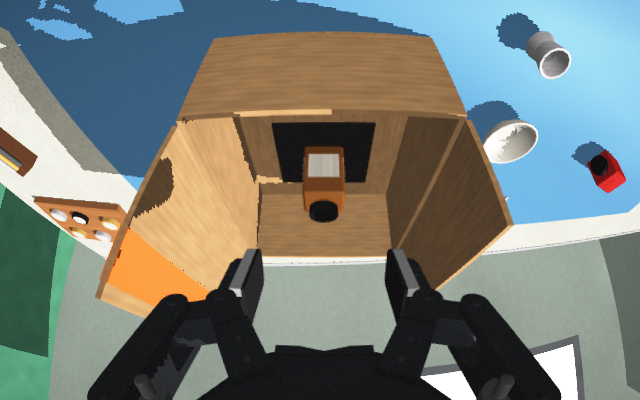

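View pics/t9.png

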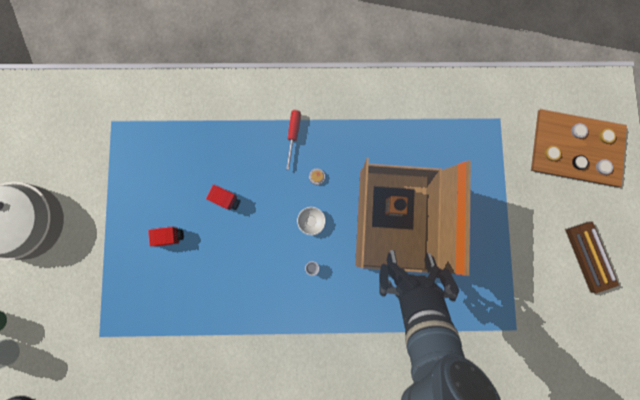

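The bottle stands upright, cap up, within 2 mm of the pad's centre (wrist view (323,180), top (207,396)). The narrow flap comes next.

```bash
cat >> h.py <<'E'
C=np.array([pad[0],pad[1],0])-.030*cx
RV=tilt(-up,cy)
def W(x,y,z): return C+x*cx+y*cy+np.array([0,0,z])
def incar():
    p,R=pose(); d=p-C; return np.array([d@cx,d@cy,p[2]])
E
python3 - <<'E'
from h import *
print('C',C,'hinge',W(0,.085,.09), 'cur',incar())
plan(W(0,.145,.30),RV,8)
# arc
H=np.array([.085,.090]);r=.055
for th in np.radians([100,90,80,70,60,50,40,30,20,10,0]):
    c=H+r*np.array([-np.cos(th),np.sin(th)]); print(int(np.degrees(th)+.5),'tcp y',(c[0]+.0145).round(4),'z',(c[1]+.073).round(4))
E
```

```text
C [ 0.54409663 -0.20459403  0.        ] hinge [ 0.55091354 -0.11986783  0.09      ] cur [-0.12068866  0.00022471  0.21660972]
n 8 d [0.0183, -0.004, 0.0181] w [0.0004, -0.0006, 0.0875] |d| 0.026 deg 5.01
path [[0.437, -0.178, 0.231], [0.451, -0.161, 0.245], [0.466, -0.144, 0.258], [0.483, -0.127, 0.269], [0.5, -0.11, 0.279], [0.518, -0.093, 0.287], [0.536, -0.077, 0.294], [0.556, -0.06, 0.3]] [0.556, -0.06, 0.3]
100 tcp y 0.1091 z 0.2172
90 tcp y 0.0995 z 0.218
80 tcp y 0.0899 z 0.2172
70 tcp y 0.0807 z 0.2147
60 tcp y 0.072 z 0.2106
50 tcp y 0.0641 z 0.2051
40 tcp y 0.0574 z 0.1984
30 tcp y 0.0519 z 0.1905
20 tcp y 0.0478 z 0.1818
10 tcp y 0.0453 z 0.1726
0 tcp y 0.0445 z 0.163
```

Call:
move_arm(
  deltas=[
    [0, 0.0183, -0.004, 0.0181, 0, 0, 0.0875],
    [0, 0.0183, -0.004, 0.0181, 0, 0, 0.0875],
    [0, 0.0183, -0.004, 0.0181, 0, 0, 0.0875],
    [0, 0.0183, -0.004, 0.0181, 0, 0, 0.0875],
    [0, 0.0183, -0.004, 0.0181, 0, 0, 0.0875],
    [0, 0.0183, -0.004, 0.0181, 0, 0, 0.0875],
    [0, 0.0183, -0.004, 0.0181, 0, 0, 0.0875],
    [0, 0.0183, -0.004, 0.0181, 0, 0, 0.0875],
  ],
)

```text
time_s: 13.95
position: [0.5582, -0.0589, 0.2977]
orientation: [0.707, -0.032, 0.027, -0.706]
force: [1.8, -0.8, 1.1]
grip_width: -0.0002
```

```bash
python3 - <<'E'
from h import *
print(incar(),pose()[1].round(3).tolist(),get_obs()['grip_width'])
plan(W(0,.145,.217),RV,8)
E
```

```text
[0.00234242 0.14635405 0.29765936] [[0.996, -0.008, 0.084], [-0.084, -0.0, 0.996], [-0.008, -1.0, -0.001]] -0.00016990108656567775
n 8 d [-0.0002, 0.0101, -0.0002] w [0.0001, -0.0004, -0.0009] |d| 0.0101 deg 0.06
path [[0.558, -0.059, 0.288], [0.558, -0.059, 0.277], [0.557, -0.059, 0.267], [0.557, -0.059, 0.257], [0.557, -0.06, 0.247], [0.556, -0.06, 0.237], [0.556, -0.06, 0.227], [0.556, -0.06, 0.217]] [0.556, -0.06, 0.217]
```

Call:
move_arm(
  deltas=[
    [0, -0.0004, 0.02, 0, 0, 0, 0],
    [0, -0.0004, 0.02, 0, 0, 0, 0],
    [0, -0.0004, 0.02, 0, 0, 0, 0],
    [0, -0.0004, 0.021, 0, 0, 0, 0],
    [0, 0, 0, -0.008, 0, 0, 0],
    [0, 0, 0, -0.008, 0, 0, 0],
    [0, 0, 0, -0.008, 0, 0, 0],
    [0, 0, 0, -0.008, 0, 0, 0],
  ],
)

```text
time_s: 14.62
position: [0.5527, -0.0931, 0.2181]
orientation: [-0.706, 0.031, -0.029, 0.706]
force: [0.2, -0.3, -0.5]
grip_width: -0.0001
```

```bash
python3 - <<'E'
from h import *
print(incar(),get_obs()['force'].round(1))
p=get_image('side');c=p['img'][60:240,290:530,::-1];cv2.imwrite('pics/s10.png',cv2.resize(c,None,fx=3.2,fy=3.2))
E
```

```text
[-0.00033166  0.11179264  0.2181174 ] [ 0.2 -0.3 -0.5]
```

View pics/s10.png

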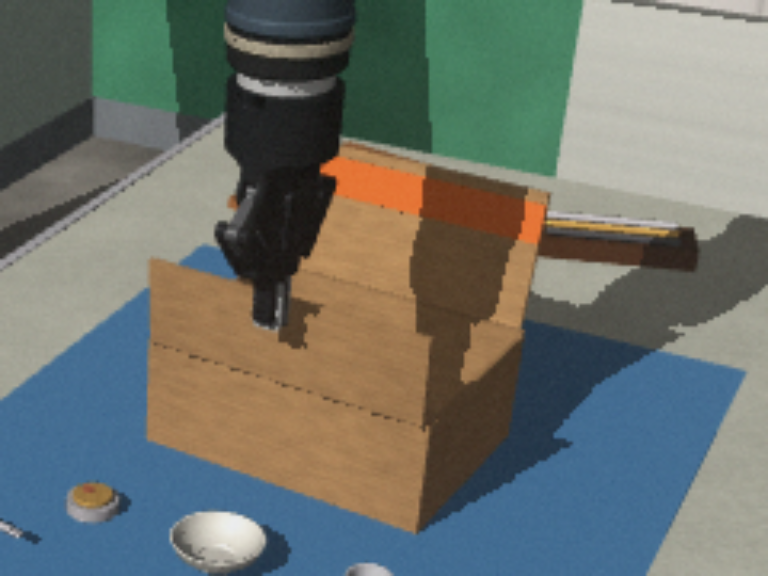

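The closed fingertips sit outside the plain flap at mid-height, crop (268,322). Now I fold along the arc.

Call:
move_arm(
  deltas=[
    [0, 0, 0, -0.007, 0, 0, 0],
    [0, 0, 0, -0.008, 0, 0, 0],
    [0, 0, 0.001, -0.008, 0, 0, 0],
    [0, 0, 0.0023, -0.008, 0, 0, 0],
    [0, 0, 0.004, -0.009, 0, 0, 0],
    [0, 0, 0.0055, -0.0075, 0, 0, 0],
    [0, 0, 0.0067, -0.007, 0, 0, 0],
    [0, 0, 0.008, -0.0055, 0, 0, 0],
  ],
)

```text
time_s: 15.33
position: [0.5469, -0.1527, 0.1889]
orientation: [-0.706, 0.031, -0.029, 0.707]
force: [0.5, 0.2, 1.1]
grip_width: -0.0
```

```bash
python3 - <<'E'
from h import *
print(incar(),get_obs()['force'].round(1))
p=get_image('side');c=p['img'][60:240,290:530,::-1];cv2.imwrite('pics/s11.png',cv2.resize(c,None,fx=3.2,fy=3.2))
E
```

```text
[-0.00138948  0.05194938  0.18891759] [0.5 0.2 1.1]
```

View pics/s11.png

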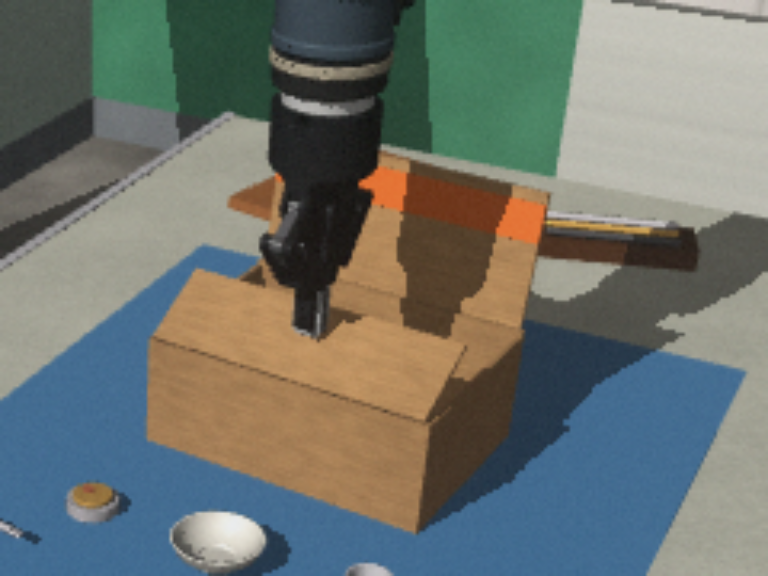

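Call:
move_arm(
  deltas=[
    [0, 0, 0.006, -0.003, 0, 0, 0],
    [0, 0, 0.006, -0.002, 0, 0, 0],
    [0, 0, 0.004, -0.002, 0, 0, 0],
    [0, 0, 0.003, -0.001, 0, 0, 0],
    [0, 0, 0.001, 0, 0, 0, 0],
    [0, 0, 0.001, 0, 0, 0, 0],
    [0, 0, 0.001, 0, 0, 0, 0],
    [0, 0, 0, 0, 0, 0, 0],
  ],
)

```text
time_s: 16.05
position: [0.5462, -0.1596, 0.1676]
orientation: [-0.706, 0.031, -0.028, 0.707]
force: [-0.5, 0.4, -0.1]
grip_width: 0.0001
```

```bash
python3 - <<'E'
from h import *
print(incar(),get_obs()['force'].round(1))
p=get_image('side')
P,r,c=pts(p);d=P-C;X=d@cx;Y=d@cy
m=(abs(X)<.1)&(Y<.08)&(Y>.02)&(P[:,2]>.07)&(P[:,2]<.13)&(abs(X)>.03)
f=np.polyfit(Y[m],P[m,2],1);print('flap angle',-np.arctan(f[0]),'z mid',np.polyval(f,.05),m.sum())
E
```

```text
[-0.00147313  0.04505396  0.16759254] [-0.5  0.4 -0.1]
flap angle 0.02332089157051624 z mid 0.0951441882591809 724
```

Call:
move_arm(
  deltas=[
    [0, 0, 0.0015, 0, 0, 0, 0],
    [0, 0, 0.0015, 0, 0, 0, 0],
    [0, 0, -0.039, 0, 0, 0, 0],
    [0, 0, -0.038, 0, 0, 0, 0],
    [0, 0, -0.038, 0, 0, 0, 0],
    [0, 0, -0.027, -0.03, 0, 0, 0],
    [0, 0, -0.027, -0.03, 0, 0, 0],
    [0, 0, -0.027, -0.03, 0, 0, 0],
  ],
)

```text
time_s: 16.77
position: [0.5391, -0.25, 0.3625]
orientation: [0.707, -0.03, 0.028, -0.706]
force: [1.9, -0.7, 0.7]
grip_width: -0.0001
```

Call:
move_arm(
  deltas=[
    [0, 0, 0, -0.032, 0, 0, 0],
    [0, 0, 0, -0.032, 0, 0, 0],
    [0, 0, 0, -0.032, 0, 0, 0],
    [0, 0, 0, -0.032, 0, 0, 0],
    [0, 0, 0, 0, 0, 0, 0],
    [0, 0, 0.025, 0, 0, 0, 0],
    [0, 0, 0.025, 0, 0, 0, 0],
    [0, 0, 0.025, 0, 0, 0, 0],
  ],
)

```text
time_s: 17.43
position: [0.5282, -0.3772, 0.2847]
orientation: [-0.706, 0.031, -0.029, 0.706]
force: [0.8, 0.2, 0.3]
grip_width: -0.0001
```

```bash
python3 - <<'E'
from h import *
print(incar(),get_obs()['force'].round(1))
p=get_image('top');save(p,'t12.png')
P,r,c=pts(p);d=P-C;X=d@cx;Y=d@cy
m=(abs(X)<.1)&(Y<.08)&(Y>.02)&(P[:,2]>.07)&(P[:,2]<.13)
f=np.polyfit(Y[m],P[m,2],1);print('narrow angle',-np.arctan(f[0]),'z mid',np.polyval(f,.05),m.sum())
E
```

```text
[-0.00197399 -0.17331169  0.28471005] [0.8 0.2 0.3]
narrow angle -0.003694593085252303 z mid 0.09430466425161241 2456
```

View pics/t12.png

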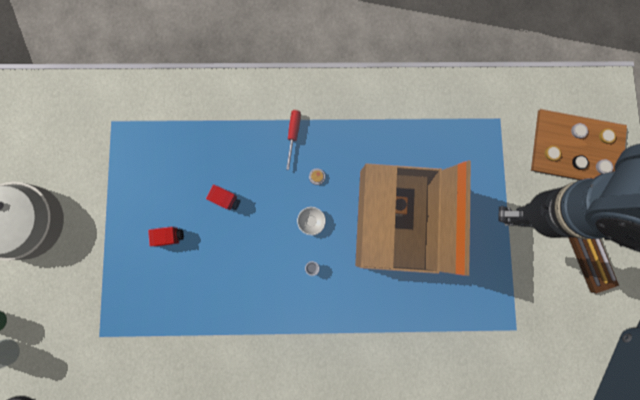

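The narrow flap is flat at about 0.00 rad, and the gripper is outside the striped flap at top (214,512).

Call:
move_arm(
  deltas=[
    [0, 0, 0.019, 0, 0, 0, 0],
    [0, 0, 0.019, 0, 0, 0, 0],
    [0, 0, 0, 0.01, 0, 0, 0],
    [0, 0, 0, 0.01, 0, 0, 0],
    [0, 0, 0, 0.01, 0, 0, 0],
    [0, 0, 0, 0.01, 0, 0, 0],
    [0, 0, 0, 0.01, 0, 0, 0],
    [0, 0, 0, 0.008, 0, 0, 0],
  ],
)

```text
time_s: 18.15
position: [0.5335, -0.3178, 0.2487]
orientation: [0.707, -0.03, 0.029, -0.706]
force: [0.4, -0.8, 0.1]
grip_width: -0.0002
```

```bash
python3 - <<'E'
from h import *
print(incar(),get_obs()['force'].round(1))
H=np.array([-.085,.094]);r=.080
for th in np.radians(range(100,-1,-6)):
    c=H+r*np.array([np.cos(th),np.sin(th)]); print(int(np.degrees(th)+.5),'tcp y',(c[0]-.0145).round(4),'z',(c[1]+.073).round(4))
E
```

```text
[-0.00153313 -0.11367809  0.24869537] [ 0.4 -0.8  0.1]
100 tcp y -0.1134 z 0.2458
94 tcp y -0.1051 z 0.2468
88 tcp y -0.0967 z 0.247
82 tcp y -0.0884 z 0.2462
76 tcp y -0.0801 z 0.2446
70 tcp y -0.0721 z 0.2422
64 tcp y -0.0644 z 0.2389
58 tcp y -0.0571 z 0.2348
52 tcp y -0.0502 z 0.23
46 tcp y -0.0439 z 0.2245
40 tcp y -0.0382 z 0.2184
34 tcp y -0.0332 z 0.2117
28 tcp y -0.0289 z 0.2046
22 tcp y -0.0253 z 0.197
16 tcp y -0.0226 z 0.1891
10 tcp y -0.0207 z 0.1809
4 tcp y -0.0197 z 0.1726
```

Call:
move_arm(
  deltas=[
    [0, 0, 0.001, 0.0085, 0, 0, 0],
    [0, 0, 0.001, 0.0085, 0, 0, 0],
    [0, 0, 0.001, 0.0083, 0, 0, 0],
    [0, 0, 0.0016, 0.0083, 0, 0, 0],
    [0, 0, 0.0024, 0.008, 0, 0, 0],
    [0, 0, 0.0033, 0.0077, 0, 0, 0],
    [0, 0, 0.0041, 0.0073, 0, 0, 0],
    [0, 0, 0.0048, 0.0069, 0, 0, 0],
  ],
)

```text
time_s: 18.82
position: [0.5383, -0.2551, 0.2279]
orientation: [-0.706, 0.031, -0.028, 0.707]
force: [-0.1, 0.3, 0.2]
grip_width: -0.0001
```

Call:
move_arm(
  deltas=[
    [0, 0, 0.0055, 0.0063, 0, 0, 0],
    [0, 0, 0.0061, 0.0057, 0, 0, 0],
    [0, 0, 0.0067, 0.005, 0, 0, 0],
    [0, 0, 0.0071, 0.0043, 0, 0, 0],
    [0, 0, 0.0076, 0.0036, 0, 0, 0],
    [0, 0, 0.0079, 0.0027, 0, 0, 0],
    [0, 0, 0.006, 0.0019, 0, 0, 0],
    [0, 0, 0.003, 0.001, 0, 0, 0],
  ],
)

```text
time_s: 19.48
position: [0.5403, -0.2251, 0.1772]
orientation: [-0.706, 0.032, -0.028, 0.707]
force: [-0.4, -0.4, 1.1]
grip_width: 0.0002
```

```bash
python3 - <<'E'
from h import *
print(incar(),get_obs()['force'].round(1))
p=get_image('side');c=p['img'][60:240,290:530,::-1];cv2.imwrite('pics/s13.png',cv2.resize(c,None,fx=3.2,fy=3.2))
E
```

```text
[-0.00214453 -0.02079328  0.17717748] [-0.4 -0.4  1.1]
```

View pics/s13.png

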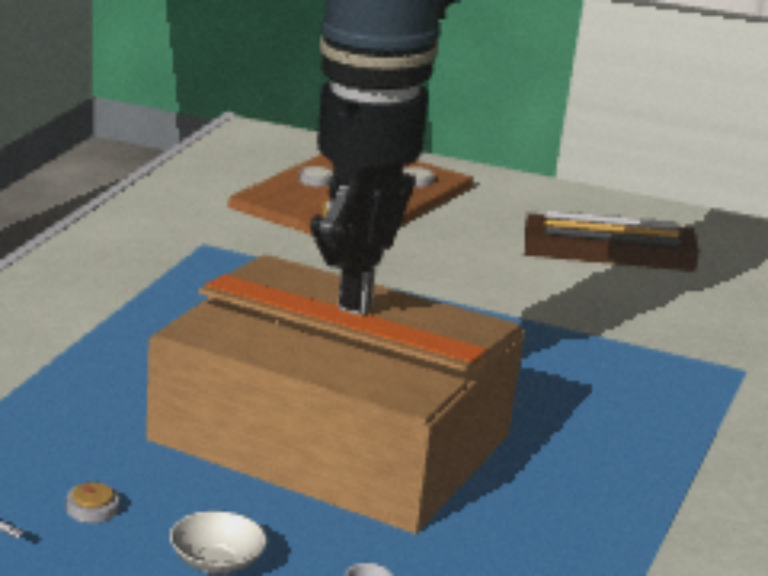

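The striped flap is nearly flat over the plain one, with a slight gap left along its free edge. I'll press a little more.

Call:
move_arm(
  deltas=[
    [0, 0, 0.002, 0, 0, 0, 0],
    [0, 0, 0.001, 0, 0, 0, 0],
    [0, 0, 0.001, 0, 0, 0, 0],
    [0, 0, 0.001, 0, 0, 0, 0],
    [0, 0, 0.001, 0, 0, 0, 0],
    [0, 0, 0.001, 0, 0, 0, 0],
    [0, 0, 0, 0, 0, 0, 0],
    [0, 0, 0, 0, 0, 0, 0],
  ],
)

```text
time_s: 20.2
position: [0.5406, -0.2255, 0.1714]
orientation: [-0.706, 0.031, -0.028, 0.707]
force: [-0.0, -0.0, -0.2]
grip_width: 0.0
```

```bash
cat > ang.py <<'E'
from h import *
print(get_obs()['time_s'],incar(),get_obs()['force'].round(1))
for n in ('side','top'):
    p=get_image(n);save(p,n+'_%d.png'%int(get_obs()['time_s']*100))
    P,r,c=pts(p);d=P-C;X=d@cx;Y=d@cy
    m=(abs(X)<.1)&(abs(X)>.03)&(Y<.01)&(Y>-.08)&(P[:,2]>.07)&(P[:,2]<.13)
    f=np.polyfit(Y[m],P[m,2],1);print(n,'wide angle',np.arctan(f[0]),'z -.08,.02',np.polyval(f,[-.08,.02]),m.sum())
    m=(abs(X)<.1)&(Y<.08)&(Y>.035)&(P[:,2]>.07)&(P[:,2]<.13)
    f=np.polyfit(Y[m],P[m,2],1);print(n,'narrow',-np.arctan(f[0]))
E
python3 ang.py
```

```text
20.2 [-0.0018144  -0.02109493  0.17142929] [-0.  -0.  -0.2]
side wide angle 0.021745250174012642 z -.08,.02 [0.09827148 0.10044635] 870
side narrow 0.00012803809666327273
top wide angle 0.024354168902372107 z -.08,.02 [0.09791445 0.10035035] 2266
top narrow 0.0035224809665839623
```

Both flaps are well under 0.12 rad. I'll press slightly, then retreat upwards.

Call:
move_arm(
  deltas=[
    [0, 0, 0.001, 0, 0, 0, 0],
    [0, 0, 0.001, 0, 0, 0, 0],
    [0, 0, 0, 0, 0, 0, 0],
    [0, 0, -0.025, 0, 0, 0, 0],
    [0, 0, -0.03, 0, 0, 0, 0],
    [0, 0, -0.035, 0, 0, 0, 0],
    [0, 0, -0.035, 0, 0, 0, 0],
    [0, 0, -0.02, 0, 0, 0, 0],
  ],
)

```text
time_s: 20.97
position: [0.5416, -0.2257, 0.3184]
orientation: [0.707, -0.03, 0.03, -0.706]
force: [0.8, 0.3, -0.4]
grip_width: -0.0001
```

Call:
move_arm(
  deltas=[
    [0, -0.015, -0.005, 0, 0, 0, 0],
    [0, -0.02, 0, 0, 0, 0, 0],
    [0, -0.02, 0, 0, 0, 0, 0],
    [0, -0.02, 0, 0, 0, 0, 0],
    [0, -0.02, 0, 0, 0, 0, 0],
    [0, -0.015, 0, 0, 0, 0, 0],
    [0, 0, 0, 0, 0, 0, 0],
    [0, 0, 0, 0, 0, 0, 0],
  ],
)

```text
time_s: 21.63
position: [0.4314, -0.2163, 0.3203]
orientation: [-0.706, 0.031, -0.029, 0.707]
force: [0.3, -0.5, 0.4]
grip_width: 0.0001
```

```bash
python3 ang.py; ls pics; python3 - <<'E'
from h import *
p=get_image('side');save(p,'sF.png')
for l in ['loupe','movement','dish','screwdriver']:
    for q in regions_of(p,l)[:1]:
        P,_,_=pts(p,q['pixels']);print(l,q['confidence'],np.median(P,0).round(3))
E
```

```text
21.6333 [-0.11138651 -0.02075177  0.32032199] [ 0.3 -0.5  0.4]
side wide angle 0.014251619901965638 z -.08,.02 [0.09824332 0.09966858] 889
side narrow 0.0030218948914596
top wide angle 0.013569943748834055 z -.08,.02 [0.09793721 0.09929429] 2593
top narrow -0.0019164569056364415
c1.png
c2.png
s1.png
s10.png
s11.png
s13.png
s2.png
s3.png
s4.png
side0.png
side_2025.png
side_2168.png
t12.png
t4.png
t7.png
t9.png
top0.png
top_2030.png
top_2173.png
w1.png
w2.png
w4.png
w5.png
w6.png
w7.png
w8.png
w9.png
loupe 0.58 [0.43  0.    0.018]
movement 0.64 [ 0.648 -0.014  0.012]
dish 0.74 [ 0.548 -0.018  0.014]
screwdriver 0.8 [0.768 0.042 0.02 ]
```

View pics/sF.png

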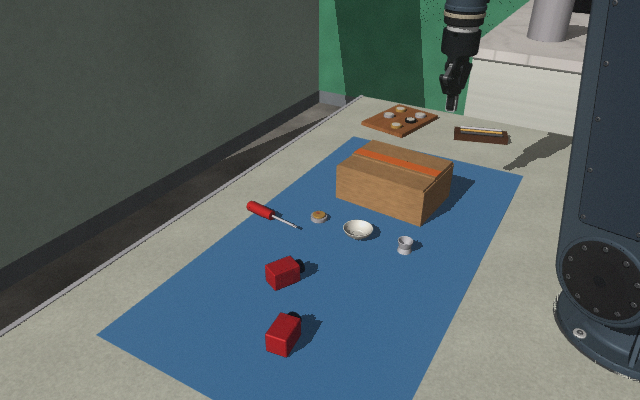

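The carton is closed at (180,395), the bystanders have not moved, and the arm is clear of everything. I'm handing in.

```bash
python3 -c "
from plant import *
print(sign_off())"
```

```text
the job is handed in; nothing more can be done
None
```

I stood the amber bottle upright on the black pad and let it go, and then closed the carton, narrow plain flap first and orange-striped flap over it. I handed the job in at about 21.8 s on the robot's clock; the hand-in reports no verdict.

- **Bottle:** it touched the pad at about 11 N, then I released it. In the top view before closing, it stood cap up with its cap about 2 mm from the pad's centre. The closed flaps now hide it, so I could not check it again afterwards. Nothing suggested contact with it.
- **Flaps:** at the last check the narrow flap was within 0.003 rad of flat. The wide one was at about 0.014 rad; the limit is 0.12 rad.
- **Bystanders:** the loupe, movement, dish and screwdriver measured within about 4 mm of their starting places, which is the detector's noise.
- **Robot:** the arm was clear of everything at hand-in.

No check failed or disagreed.

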